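Slide the sanding board into its rack and latch it

TASK

Put the flat sanding board away: without picking it up, slide it flat along the bench, long edge first, into the empty bottom slot of the low wooden rack until its rear edge is flush with the rack's front, then turn the black latch knob beside the slot clockwise to its stop, so that the steel tab closes behind the board. Leave everything else on the bench standing where it is.

Things in the scene. Friction and masses are not known exactly. Their poses are not given: they have to be found in the camera images.
- board: flat sanding board lying on the bench, plywood with grey abrasive on top: 100 mm (its x) by 120 mm (its y) by 9 mm thick (z). Origin: centre of its underside. Too wide to grip; it is pushed by its edges. Either long (120 mm) edge may go in first
- rack: low plywood rack fixed to the bench, 120 mm deep (x), 184 wide (y), 33 high. Origin: centre of its underside. Its front is the plane x = -60 mm. Bottom slot: open to the front, the bench its floor, centred on y = 0, 126 mm wide (flaring to 145 over the front 20 mm), 13 high, closed at x = +40 mm. The slot above is already filled. Board home: its origin at x = -10 mm, y = 0
- slot_mouth (a point): centre of the bottom slot's mouth, in the plane of the rack's front, 6.5 mm above the bench; axes as the rack's (x points into the slot)
- latch (a joint): the latch's angle, rad: 0 fully open, 1.9 at its stop with the tab closed across the mouth; grows clockwise as seen from above; it stays where it is left. It starts open, clear of the mouth
- latch_grip (a point): point on the latch knob's vertical axis, 60 mm above the bench, where to grip; at x = -72, y = -84 mm of the rack. Black bar grip: 46 mm long (point x), 12 wide (point y), 40 to 67 mm above the bench. Below it a steel tab reaches 45 mm out along point +x, 11 mm wide, 4 to 13 mm above the bench. At the stop +x points along the rack's +y
- pot_a: a small paint pot, round, 34 mm across, 55 mm tall, pale cap. Origin: centre of its underside. To be left alone
- pot_b: a small paint pot, round, 34 mm across, 55 mm tall, dark cap. Origin: centre of its underside. To be left alone
- figure: a plastic miniature figure, 67 mm tall, on a 40 mm round base. Origin: centre of its underside. To be left alone
- can: a drink can, 66 mm across, 115 mm tall. Origin: centre of its underside. To be left alone
- ruin: an L-shaped model ruin, 110 x 130 mm, up to 116 mm tall. Origin: centre of its underside. To be left alone
- mug: a white mug, 80 mm across (handle at its +y side), 90 mm tall. Origin: centre of its underside. To be left alone
Mind the look-alikes: they are no part of the job. Of the things shaped like the board, the plywood one is meant.

How it is judged:
On the way, in this order (a step that is already met when the one before it is completed fails the run):
1. the board is fully home in the bottom slot, flush with the rack's front (x of board in the frame of rack between -0.016 and -0.004 m and y of board in the frame of rack between -0.008 and 0.008 m and z of board in the frame of rack below 0.004 m and angle between the x axis of board and the x axis of rack, either way round below 0.1 rad), for 0.3 s.
2. the latch is turned clockwise to its stop (value of joint latch above 1.78 rad), for 0.2 s.
At the end, for the whole second after the job is handed in: the board lies in the bottom slot, square to it within 0.1 rad, its rear edge flush with the rack's front within about 6 mm, at rest, and the latch stands at its stop (above 1.78 rad) (all of step 1 and value of joint latch above 1.78 rad and linear speed of board below 0.01 m/s); the robot touches nothing.
It fails at once if the board is picked up: raised over 12 mm off the bench or tilted over 0.15 rad (height (world z) of board above 0.012 m or angle between board's own z axis and vertical above 0.15 rad).
It fails at once if a bystander (paint pot or figure) is shifted over 20 mm or knocked over (distance of any of pot_a, pot_b, figure from where it was at the start of the episode above 0.02 m or angle between any of pot_a, pot_b, figure's own z axis and vertical above 0.5 rad).
It fails at once if a bystander (can, ruin or mug) is shifted over 20 mm or knocked over (distance of any of can, ruin, mug from where it was at the start of the episode above 0.02 m or angle between any of can, ruin, mug's own z axis and vertical above 0.5 rad).
It also fails if it takes over 72 s, if anything falls off the work surface, if the arm or the gripper's body presses on something with over 40 N, if the wrist force passes 120 N, or if a joint passes its speed limit or range.

ROBOT

A 6-joint arm with a two-finger parallel gripper is mounted at the origin on the work surface. World frame = base frame: x ahead of the robot, y to its left, z up, the work surface at z = 0. Lengths are in m, angles in rad, forces in N, time in s.
With the tool pointing down it reaches from about 0.375 to 0.9 m from the base axis. Payload 3.1 kg.
Tool frame: the origin (TCP) lies midway between the tips of the shut fingers; the grasp point (between the pads) lies 19 mm behind it; z points along the fingers, y is the line along which they close (so a half turn about z gives the same grasp; the last joint's range is limited). The gripper opens to 87 mm and grips with 3 to 60 N. Pads are 19 mm wide; open, the fingers measure 117 mm over their backs; the gripper's body (75 mm by 190 mm) begins 51 mm behind the grasp point.
Start: joints at [-1.474, 0.527, 1.433, -0, 1.181, -0.178], TCP at [0.17, -0.601, 0.187] pointing down, gripper open.
Joint ranges: [-3.08, 3.08], [-0.75, 2.2], [0.22, 2.44], [-1.43, 4.57], [0, 2.65], [-2.85, 2.85]. Speed limits (rad/s): [2.79, 2.79, 3.14, 3.14, 3.14, 3.14].

INTERFACE

Orientations are given as a unit quaternion [x, y, z, w].
In Python, from rig import robot gives the robot as it stands. The module is installed in compiled form; this text tells all that it offers.
- The arm moves only by the tool play_rows, never from a script. Its arguments are lists of equal length, an entry for each row: "gripper": the closure, from -1 (fully open) to 1 (shut); "delta_pos": the shift along the tool's x, y, z in cm, a list of three; "turn": the turn, a rotation vector about the tool's x, y, z in rad, a list of three. A call has 1 to 12 rows; each row is the pose to reach, as a shift and turn from the pose commanded when the call began, along the tool's axes at that moment; what a row does not reach only later rows make up. A row lasts 1/8 s, in which the tool goes at most 62.5 mm and 10.7 degrees, less where a joint would pass 70% of its speed; a pose out of reach is approached as far as the arm can. A call with a gripper value outside its range is refused whole. The fingers move at their own pace and stop on an object; "squeeze" is the grip in N (left out, the last holds). Time passes only in rows, so rows that repeat a pose let the fingers close. It gives the time, the measured TCP pose, the force, the opening and the grip force at its end, in the units of the state.
- robot.get_obs(): the state, without advancing time (a new reading comes with each control period).
- robot.camera(name): name is "scene" or "top"; returns a dict with "color" (480x640x3 uint8, red, green, blue), "vfov" (degrees; the focal length in pixels is half the picture's height over the tangent of half this angle, whatever the lens; pixels are square), "cx", "cy" (the principal point, pixels), "k1" (the pictures are not rectified: a ray, as slopes to the right and down, at radius r is drawn at 1 + k1 r^2 times it, then the intrinsics apply), "R" (3x3) and "t" (3): a world point X has camera coordinates R X + t. Camera axes: x right, y down, z forward; pixel columns grow to the right and rows downward; lengths in m; the calibration is good to about 2 mm. A picture is of the moment at which its call begins. There is no depth.
- robot.hand_in(): hands the job in; it is judged then, once.
The state is a dict: "time": time; "q": joint angles; "joint_velocities": joint speeds; "joint_torque": joint torques, N m; "position": TCP position; "tool_rot": TCP orientation; "ft_force": force on the tool from outside, world axes, zero at the start; "moment": the same for the moment, N m; "grip_width": finger opening in m; "grip_force": force on a finger pad.
Only numpy, scipy, OpenCV 4.12 (cv2) and the standard library are available. Lean on these libraries where they do the work, as an engineer would, in place of code of your own. Each camera call takes 0.05 s, during which the arm holds its last target. There are 200 camera calls.

## Working session

There is one attempt and no reset: what is moved stays moved. The work goes in short steps, Python scripts to look and compute and a tool call to move; the robot and the scene stay as the last step left them, time stands still between calls to the robot, and variables do not carry over. Pictures are saved under pics/ and viewed, at most 10 in all, crops included, and the job is handed in when it is done.

Besides the shell and the picture viewer there is one more tool, called after "Request:" in YAML: its name, and indented under it one key for each argument. play_rows: Moves the arm, as the interface text tells. Its arguments: {"type":"object","properties":{"gripper":{"type":"array","items":{"type":"number"}},"delta_pos":{"type":"array","items":{"type":"array","items":{"type":"number"}}},"turn":{"type":"array","items":{"type":"array","items":{"type":"number"}}},"squeeze":{"type":"number"}},"required":["gripper","delta_pos","turn"]}

```bash
mkdir -p pics; cat > h.py <<'E'
import numpy as np, cv2, json
from rig import robot
def snap(n,f):
    c=robot.camera(n); cv2.imwrite(f,c["color"][:,:,::-1])
    d={k:(np.array(v).tolist()) for k,v in c.items() if k!="color"}
    json.dump(d,open(f+".json","w")); return c
def load(f): return json.load(open(f+".json"))
def ray(c,u,v):
    f=240/np.tan(np.radians(c["vfov"])/2)
    d=np.array([(u-c["cx"])/f,(v-c["cy"])/f]); s=d.copy()
    for _ in range(30): s=d/(1+c["k1"]*(s@s))
    R=np.array(c["R"]);t=np.array(c["t"])
    return -R.T@t, R.T@np.array([s[0],s[1],1])
def at(c,u,v,z):
    o,d=ray(c,u,v); return o+d*(z-o[2])/d[2]
def tri(c1,p1,c2,p2):
    o1,d1=ray(c1,*p1);o2,d2=ray(c2,*p2)
    s=np.linalg.lstsq(np.c_[d1,-d2],o2-o1,rcond=None)[0]
    a=o1+d1*s[0];b=o2+d2*s[1]; return (a+b)/2,np.linalg.norm(a-b)
def proj(c,X):
    f=240/np.tan(np.radians(c["vfov"])/2)
    p=np.array(c["R"])@np.array(X)+np.array(c["t"]); s=p[:2]/p[2]; s=s*(1+c["k1"]*(s@s))
    return f*s+[c["cx"],c["cy"]]
E
python3 -c "
from h import *
for n in('scene','top'):
    c=snap(n,f'pics/{n}0.png'); print(n,c['vfov'],c['k1'],c['R'],c['t'])
o=robot.get_obs();print(o['position'],o['tool_rot'],o['grip_width'],o['time'])"
```

```text
scene 54.159343260887546 0.029290778738225737 [[ 0.10475214  0.99446566  0.00806431]
 [ 0.5550424  -0.0517331  -0.8302118 ]
 [-0.82519993  0.0914425  -0.55738976]] [-0.06643516 -0.23070935  1.47669811]
top 48.27356317797812 -0.10140208841235639 [[ 0.01906643 -0.99969852 -0.01547074]
 [-0.99504391 -0.01746275 -0.09789109]
 [ 0.09759142  0.0172605  -0.99507688]] [-7.69059822e-04  5.45766954e-01  1.17736384e+00]
[ 0.17017394 -0.60064379  0.18607719] [ 9.90505913e-01  1.37466771e-01  5.08342877e-05 -9.59938765e-04] 0.0867162258161713 0.1
```

View pics/scene0.png

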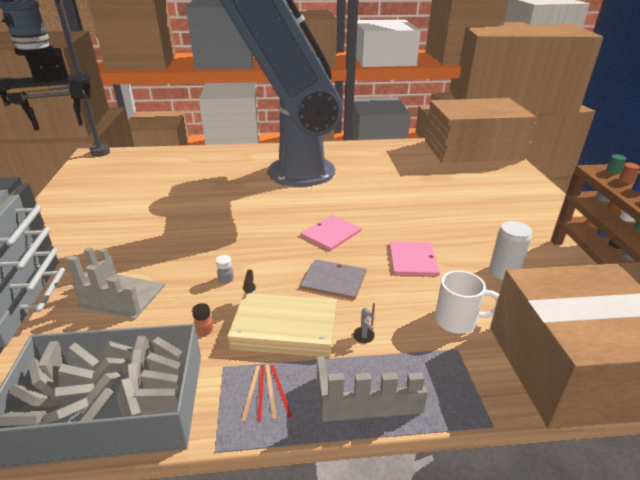

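View pics/top0.png

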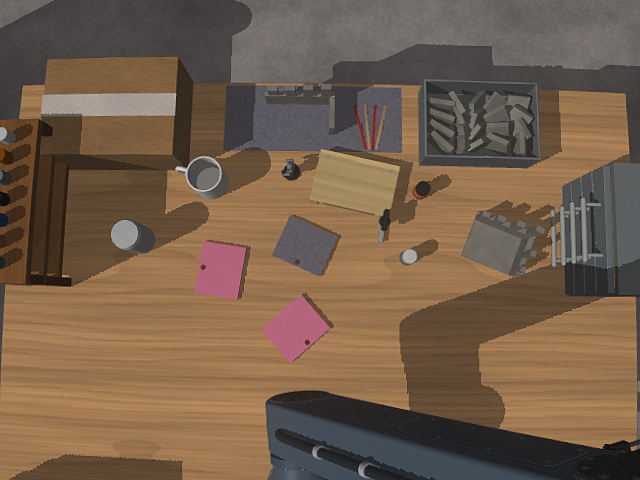

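The scene and top pictures show three board-like things. In the top view they are grey at (307,245), pink at (222,270) and pink at (297,328). The grey abrasive one fits, since the pink ones are not plywood. The rack is the pale box at (357,182), with the black latch at (384,224). I'll confirm with an enlarged crop.

```bash
python3 -c "
import cv2
a=cv2.imread('pics/top0.png')[140:290,260:440];cv2.imwrite('pics/tc.png',cv2.resize(a,None,fx=4,fy=4,interpolation=cv2.INTER_CUBIC))
a=cv2.imread('pics/scene0.png')[210:360,200:400];cv2.imwrite('pics/sc.png',cv2.resize(a,None,fx=4,fy=4,interpolation=cv2.INTER_CUBIC))"
```

```text
(no output)
```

View pics/tc.png

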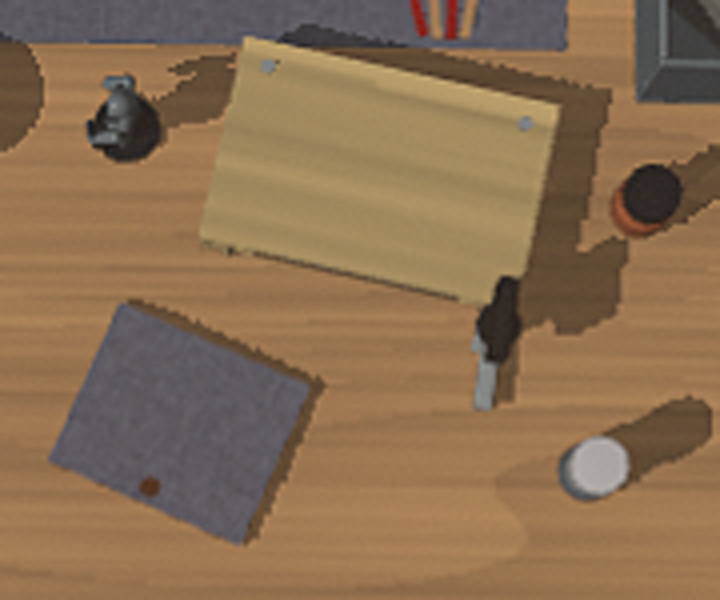

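View pics/sc.png

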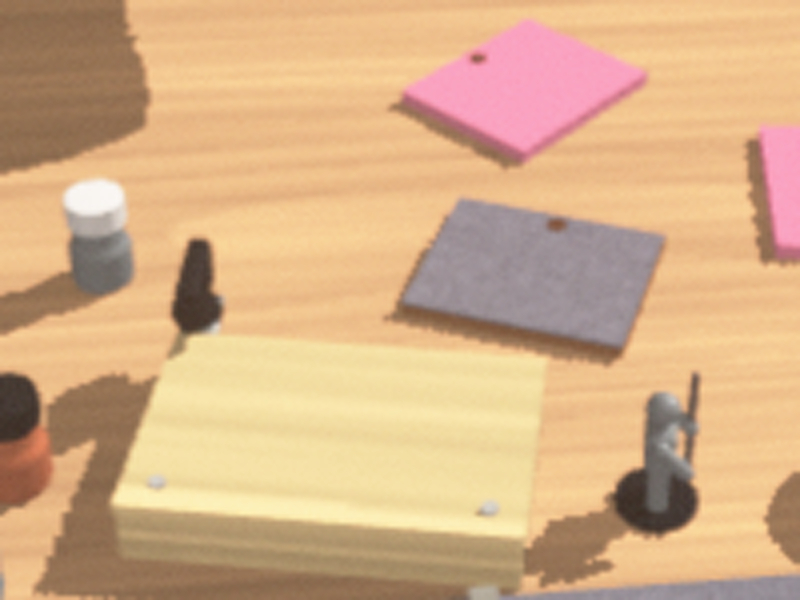

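The crops confirm that the grey one has plywood edges, and the rack front faces the robot. The latch bar is at crop (500,320) and its tab points toward the robot. Now I'll measure.

```bash
cat > m.py <<'E'
from h import *
T=load('pics/top0.png');S=load('pics/scene0.png')
tc=lambda p:(260+(p[0]+.5)/4-.5,140+(p[1]+.5)/4-.5)
sc=lambda p:(200+(p[0]+.5)/4-.5,210+(p[1]+.5)/4-.5)
def fit(P,L,pose0=None):
    P=np.array(P)[:,:2];L=np.array(L)
    a=P-P.mean(0);b=L-L.mean(0)
    th=np.arctan2((b[:,0]*a[:,1]-b[:,1]*a[:,0]).sum(),(b*a).sum())
    R=np.array([[np.cos(th),-np.sin(th)],[np.sin(th),np.cos(th)]])
    t=P.mean(0)-R@L.mean(0); return t,th,np.linalg.norm(P-(L@R.T+t),axis=1)
def show(name,tp,sp,L,z):
    for a,b in zip(tp,sp): print(name,'tri',*[np.round(x,4) for x in tri(T,tc(a),S,sc(b))])
    for nm,P in(('T',[at(T,*tc(p),z) for p in tp]),('S',[at(S,*sc(p),z) for p in sp])):
        t,th,e=fit(P,L);print(name,nm,t.round(4),round(th,4),e.round(4))
if __name__=="__main__":
    show('board',[(127,303),(316,383),(244,543),(51,459)],[(617,350),(402,302),(462,199),(665,237)],[(.05,.06),(.05,-.06),(-.05,-.06),(-.05,.06)],.009)
    show('rack',[(246,38),(560,105),(201,240)],[(522,535),(115,507),(547,358)],[(.06,.092),(.06,-.092),(-.06,.092)],.033)
    for p in[(508,280),(490,358)]: print('knobT',at(T,*tc(p),.067).round(4))
    for p in[(198,240),(197,315)]: print('knobS',at(S,*sc(p),.067).round(4))
    print('tab',at(T,*tc((484,408)),.013).round(4))
    for n,p in(('pot_a',(595,465)),('pot_b',(652,193))): print(n,at(T,*tc(p),.055).round(4))
    print('fig',at(T,*tc((128,128)),.005).round(4), at(S,*sc((656,500)),.005).round(4))
E
python3 m.py
```

```text
board tri [0.6251 0.0663 0.0051] 0.0
board tri [ 0.5801 -0.0422  0.0088] 0.002
board tri [ 0.488  -0.0023  0.0069] 0.0028
board tri [0.534  0.1078 0.0065] 0.0004
board T [0.5565 0.0316] -0.4003 [0.002  0.0008 0.0009 0.001 ]
board S [0.5596 0.0326] -0.42 [0.0016 0.0015 0.0017 0.0012]
rack tri [ 7.752e-01 -5.000e-04  3.230e-02] 0.0015
rack tri [ 0.7394 -0.1789  0.0311] 0.0011
rack tri [0.6578 0.0244 0.0309] 0.0015
rack T [ 0.6982 -0.078 ] -0.1963 [0.0003 0.0007 0.0004]
rack S [ 0.7001 -0.0776] -0.1992 [0.0024 0.0018 0.0008]
knobT [ 0.6314 -0.1459  0.067 ]
knobT [ 0.5881 -0.1363  0.067 ]
knobS [ 0.5937 -0.1428  0.067 ]
knobS [ 0.6529 -0.1418  0.067 ]
tab [ 0.5668 -0.1389  0.013 ]
pot_a [ 0.5317 -0.1957  0.055 ]
pot_b [ 0.6841 -0.2275  0.055 ]
fig [0.7283 0.0682 0.005 ] [0.7327 0.0672 0.005 ]
```

```bash
cat >> h.py <<'E'
from scipy.spatial.transform import Rotation as Ro
RC=np.array([.699,-.078]);TH=-.197
def r2w(x,y,th=0):
    c,s=np.cos(TH),np.sin(TH); return RC+np.array([c*x-s*y,s*x+c*y]),TH+th
def w2r(p):
    c,s=np.cos(TH),np.sin(TH); d=np.array(p)[:2]-RC; return np.array([c*d[0]+s*d[1],-s*d[0]+c*d[1]])
def delta(xy,z,yaw_y):
    "shift in tool cm and turn rotvec to reach xy,z with tool y at yaw_y, pointing down"
    o=robot.get_obs();R=Ro.from_quat(o['tool_rot']);s,c=np.sin(yaw_y),np.cos(yaw_y)
    G=Ro.from_matrix(np.array([[-s,c,0],[c,s,0],[0,0,-1]]).T if 0 else np.column_stack([[-s,c,0],[c,s,0],[0,0,-1]]))
    d=R.inv().apply(np.array([xy[0],xy[1],z])-o['position'])*100
    print('d',d.round(2),'turn',(R.inv()*G).as_rotvec().round(3),'pos',o['position'].round(4),'rack',w2r(o['position']).round(4),'F',o['ft_force'].round(1),'t',o['time'],'q6',o['q'][5])
E
python3 -c "
from h import *
T=load('pics/top0.png')
for p in[(205,240),(247,243),(238,299),(303,295)]: print(at(T,*p,.009).round(3), w2r(at(T,*p,.009)).round(3))
delta((.590,.104),.05,-.41)"
```

```text
[0.564 0.264 0.009] [-0.199  0.309]
[0.559 0.166 0.009] [-0.185  0.212]
[0.431 0.183 0.009] [-0.314  0.203]
[0.443 0.035 0.009] [-0.274  0.061]
d [ 59.58 -56.34  13.74] turn [-0.002 -0.001 -0.885] pos [ 0.1702 -0.6006  0.1861] rack [-0.4163 -0.616 ] F [0.4 0.5 0. ] t 0.1 q6 -0.17849970200706455
```

Request:
play_rows:
  gripper: [-0.38, -0.38, -0.38, -0.38, -0.38, -0.38, -0.38, -0.38, -0.38, -0.38, -0.38, -0.38]
  delta_pos:
    - [5, -4.7, 0]
    - [10, -9.4, 0]
    - [14.9, -14.1, 0]
    - [19.9, -18.8, 0]
    - [24.8, -23.5, 0]
    - [29.8, -28.2, 0]
    - [34.7, -32.9, 0]
    - [39.7, -37.6, 0]
    - [44.7, -42.2, 0]
    - [49.6, -46.9, 0]
    - [54.6, -51.6, 0]
    - [59.6, -56.3, 0]
  turn:
    - [0, 0, -0.07]
    - [0, 0, -0.15]
    - [0, 0, -0.22]
    - [0, 0, -0.3]
    - [0, 0, -0.37]
    - [0, 0, -0.44]
    - [0, 0, -0.52]
    - [0, 0, -0.59]
    - [0, 0, -0.66]
    - [0, 0, -0.74]
    - [0, 0, -0.81]
    - [0, 0, -0.885]

```text
time: 1.6
position: [0.5551, 0.0447, 0.1867]
tool_rot: [0.835, 0.55, -0.0, 0.0]
ft_force: [0.4, -1.4, -0.3]
grip_width: 0.06
grip_force: 0.0
```

Request:
play_rows:
  gripper: [-0.38, -0.38, -0.38, -0.38]
  delta_pos:
    - [0, 0, 0]
    - [0, 0, 0]
    - [0, 0, 0]
    - [0, 0, 0]
  turn:
    - [0, 0, 0]
    - [0, 0, 0]
    - [0, 0, 0]
    - [0, 0, 0]

```text
time: 2.1
position: [0.554, 0.0414, 0.187]
tool_rot: [0.837, 0.547, -0.0, -0.0]
ft_force: [0.5, 0.2, 0.5]
grip_width: 0.0601
grip_force: 0.0
```

```bash
python3 -c "
from h import *
delta((.590,.104),.005,-.41)"
```

```text
d [ 7.19  0.8  18.2 ] turn [-0.     0.    -0.002] pos [0.554  0.0414 0.187 ] rack [-0.1656  0.0887] F [0.5 0.2 0.5] t 2.1 q6 0.2858816895066406
```

Request:
play_rows:
  gripper: [-0.38, -0.38, -0.38, -0.38, -0.38, -0.38, -0.38, -0.38, -0.38]
  delta_pos:
    - [4, 0.4, 0]
    - [7.2, 0.8, 0]
    - [7.2, 0.8, 3]
    - [7.2, 0.8, 7]
    - [7.2, 0.8, 11]
    - [7.2, 0.8, 14]
    - [7.2, 0.8, 15]
    - [7.2, 0.8, 15]
    - [7.2, 0.8, 15]
  turn:
    - [0, 0, 0]
    - [0, 0, 0]
    - [0, 0, 0]
    - [0, 0, 0]
    - [0, 0, 0]
    - [0, 0, 0]
    - [0, 0, 0]
    - [0, 0, 0]
    - [0, 0, 0]

```text
time: 3.22
position: [0.5918, 0.1053, 0.0384]
tool_rot: [0.836, 0.548, 0.001, 0.001]
ft_force: [0.1, -0.2, 0.1]
grip_width: 0.06
grip_force: 0.0
```

```bash
python3 -c "
from h import *
snap('top','pics/t1.png');snap('scene','pics/s1.png')
a=cv2.imread('pics/t1.png')[150:300,200:360];b=cv2.imread('pics/s1.png')[190:340,280:440]
cv2.imwrite('pics/c1.png',cv2.resize(np.vstack([a,b]),None,fx=2,fy=2,interpolation=cv2.INTER_CUBIC)[:600])
delta((.590,.104),.005,-.41)"
```

```text
d [-0.21 -0.1   3.34] turn [ 0.003 -0.001 -0.   ] pos [0.5916 0.1055 0.0384] rack [-0.1412  0.159 ] F [0.3 0.  0.7] t 3.325 q6 0.4007758907413374
```

View pics/c1.png

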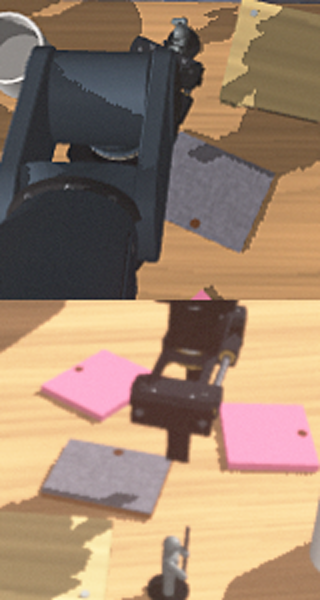

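Fingers stand just beside the board's +y edge at c1 (180,450), clear of the pink boards and the figure. Descend.

Request:
play_rows:
  gripper: [-0.38, -0.38, -0.38, -0.38, -0.38, -0.38]
  delta_pos:
    - [0, 0, 1.5]
    - [0, 0, 2.5]
    - [0, 0, 3]
    - [0, 0, 3.3]
    - [0, 0, 3.3]
    - [0, 0, 3.3]
  turn:
    - [0, 0, 0]
    - [0, 0, 0]
    - [0, 0, 0]
    - [0, 0, 0]
    - [0, 0, 0]
    - [0, 0, 0]

```text
time: 4.08
position: [0.5908, 0.1056, 0.0042]
tool_rot: [0.836, 0.548, 0.0, 0.0]
ft_force: [-0.5, -0.5, -0.2]
grip_width: 0.0599
grip_force: 0.0
```

```bash
python3 -c "
from h import *
delta((.590,.104),.005,-.41)
p,_=r2w(-.155,.0705);delta(p,.005,TH)"
```

```text
d [-0.18 -0.01 -0.08] turn [ 0. -0.  0.] pos [0.5908 0.1056 0.0042] rack [-0.1421  0.1589] F [-0.5 -0.5 -0.2] t 4.075 q6 0.4008017036285034
d [-8.91  0.6  -0.09] turn [ 0.001 -0.    -0.213] pos [0.5908 0.1056 0.0042] rack [-0.1421  0.1589] F [-0.5 -0.5 -0.2] t 4.075 q6 0.4008017036285034
```

Request:
play_rows:
  gripper: [-0.38, -0.38, -0.38, -0.38, -0.38, -0.38, -0.38, -0.38, -0.38, -0.38, -0.38, -0.38]
  delta_pos:
    - [-0.6, 0, 0]
    - [-1.2, 0, 0]
    - [-1.8, 0.1, 0]
    - [-2.4, 0.1, 0]
    - [-3, 0.2, 0]
    - [-3.6, 0.2, 0]
    - [-4.2, 0.3, 0]
    - [-4.8, 0.3, 0]
    - [-5.4, 0.4, 0]
    - [-6, 0.4, 0]
    - [-6.6, 0.5, 0]
    - [-7, 0.5, 0]
  turn:
    - [0, 0, 0]
    - [0, 0, 0]
    - [0, 0, -0.02]
    - [0, 0, -0.04]
    - [0, 0, -0.07]
    - [0, 0, -0.09]
    - [0, 0, -0.12]
    - [0, 0, -0.14]
    - [0, 0, -0.17]
    - [0, 0, -0.19]
    - [0, 0, -0.213]
    - [0, 0, -0.213]

```text
time: 5.58
position: [0.5671, 0.039, 0.004]
tool_rot: [0.773, 0.634, 0.0, 0.0]
ft_force: [0.4, -0.2, -0.2]
grip_width: 0.0599
grip_force: 0.0
```

```bash
python3 -c "
from h import *
p,_=r2w(-.155,.0705);delta(p,.005,TH)
snap('top','pics/t2.png');snap('scene','pics/s2.png')
a=cv2.imread('pics/t2.png')[150:300,250:400];b=cv2.imread('pics/s2.png')[200:350,230:380]
cv2.imwrite('pics/c2.png',cv2.resize(np.hstack([a,b]),None,fx=2.66,fy=4,interpolation=cv2.INTER_CUBIC))"
```

```text
d [-1.84 -0.28 -0.1 ] turn [ 0. -0. -0.] pos [0.5671 0.039  0.004 ] rack [-0.1522  0.0889] F [ 0.4 -0.2 -0.2] t 5.575 q6 0.06922342027670043
```

View pics/c2.png

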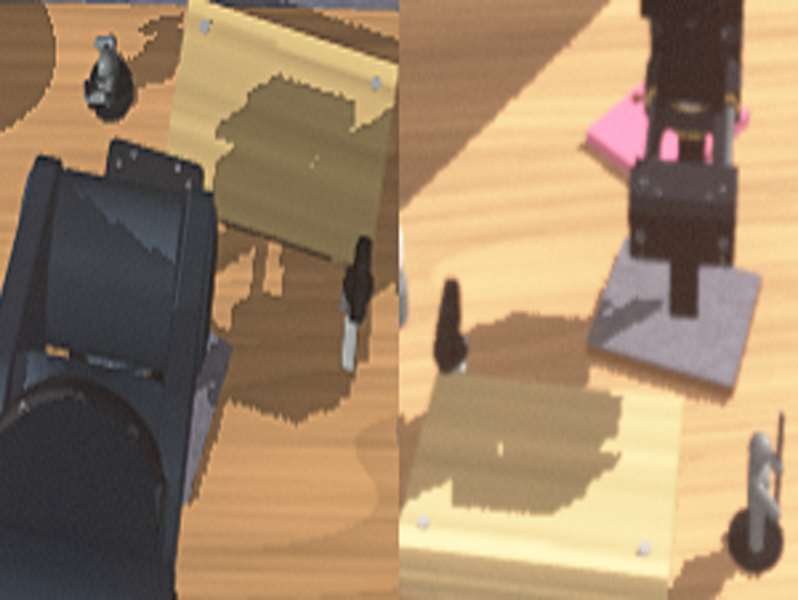

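The board has not moved: its corners are still at scene (366,268), (354,298), (302,286). The open fingers' tips, at scene ≈(337,279), rode above it, because the tips retract when opened. I'll estimate the tip height.

```bash
python3 -c "
from h import *
S=load('pics/s2.png')
for dy in(.030,.0375,.045):
  for dx in (0,-.0095):
    p,_=r2w(-.1522+dy,.0889+dx)
    print(dy,dx,[(z,proj(S,[*p,z]).round(1).tolist()) for z in(.004,.012,.02)])
delta((.590,.104),.03,-.41)"
```

```text
0.03 0 [(0.004, [336.0, 289.7]), (0.012, [336.1, 286.7]), (0.02, [336.2, 283.7])]
0.03 -0.0095 [(0.004, [331.5, 289.4]), (0.012, [331.6, 286.4]), (0.02, [331.7, 283.4])]
0.0375 0 [(0.004, [335.8, 292.0]), (0.012, [335.9, 289.0]), (0.02, [336.0, 286.0])]
0.0375 -0.0095 [(0.004, [331.2, 291.7]), (0.012, [331.3, 288.7]), (0.02, [331.4, 285.7])]
0.045 0 [(0.004, [335.5, 294.3]), (0.012, [335.6, 291.3]), (0.02, [335.7, 288.3])]
0.045 -0.0095 [(0.004, [331.0, 294.0]), (0.012, [331.0, 291.0]), (0.02, [331.1, 288.0])]
d [ 6.83  0.98 -2.6 ] turn [-0.     0.     0.212] pos [0.567 0.039 0.004] rack [-0.1523  0.0889] F [0.1 0.4 0.2] t 5.675 q6 0.06978309842419693
```

Request:
play_rows:
  gripper: [-0.38, -0.38, -0.38, -0.38, -0.38, -0.38, -0.38, -0.38]
  delta_pos:
    - [0, 0, -2.6]
    - [3, 0.5, -2.6]
    - [6.8, 1, -2.6]
    - [7, 1, -2]
    - [7, 1, -1]
    - [7, 1, 0]
    - [7, 1, 0.3]
    - [7, 1, 0.3]
  turn:
    - [0, 0, 0]
    - [0, 0, 0.1]
    - [0, 0, 0.213]
    - [0, 0, 0.213]
    - [0, 0, 0.213]
    - [0, 0, 0.213]
    - [0, 0, 0.213]
    - [0, 0, 0.213]

```text
time: 6.68
position: [0.5903, 0.1054, 0.0004]
tool_rot: [0.836, 0.548, -0.0, -0.0]
ft_force: [-0.0, 0.9, 0.7]
grip_width: 0.0599
grip_force: 0.0
```

Request:
play_rows:
  gripper: [-0.38, -0.38, -0.38]
  delta_pos:
    - [0, 0, 0.2]
    - [0, 0, 0.4]
    - [0, 0, 0.4]
  turn:
    - [0, 0, 0]
    - [0, 0, 0]
    - [0, 0, 0]

```text
time: 7.05
position: [0.5907, 0.1061, -0.003]
tool_rot: [0.836, 0.548, -0.0, -0.0]
ft_force: [-0.1, 0.6, 0.4]
grip_width: 0.06
grip_force: 0.0
```

Request:
play_rows:
  gripper: [-0.38, -0.38, -0.38]
  delta_pos:
    - [0, 0, 0.2]
    - [0, 0, 0.3]
    - [0, 0, 0.3]
  turn:
    - [0, 0, 0]
    - [0, 0, 0]
    - [0, 0, 0]

```text
time: 7.42
position: [0.5906, 0.1061, -0.0062]
tool_rot: [0.836, 0.548, -0.0, -0.0]
ft_force: [-0.5, -0.3, 0.4]
grip_width: 0.0601
grip_force: 0.0
```

Request:
play_rows:
  gripper: [-0.38, -0.38, -0.38]
  delta_pos:
    - [0, 0, 0.15]
    - [0, 0, 0.3]
    - [0, 0, 0.3]
  turn:
    - [0, 0, 0]
    - [0, 0, 0]
    - [0, 0, 0]

```text
time: 7.8
position: [0.5906, 0.1061, -0.0092]
tool_rot: [0.836, 0.548, -0.0, -0.0]
ft_force: [0.4, -0.2, 0.0]
grip_width: 0.0601
grip_force: 0.0
```

```bash
python3 -c "
from h import *
print(robot.get_obs()['ft_force'])
snap('scene','pics/s3.png')
b=cv2.imread('pics/s3.png')[210:310,310:430]
cv2.imwrite('pics/c3.png',cv2.resize(b,None,fx=6,fy=6,interpolation=cv2.INTER_CUBIC))
d=np.array([np.cos(-.41),np.sin(-.41)]);o=robot.get_obs()['position'];S=load('pics/s3.png')
for s in(.03,.045): print(s,[proj(S,[*(o[:2]+s*d),z]).round(1).tolist() for z in(0,.01,.02)])
"
```

```text
[ 0.36632673 -0.1757196   0.01972398]
0.03 [[366.5, 296.0], [366.8, 292.3], [367.1, 288.5]]
0.045 [[364.8, 300.5], [365.1, 296.8], [365.4, 293.0]]
```

View pics/c3.png

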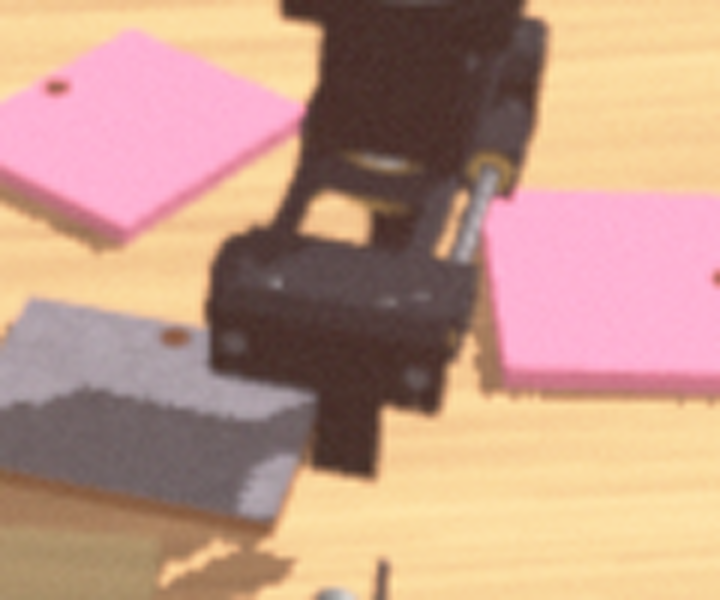

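Finger tip bottom at scene (367.5,289), still clear of the bench at TCP z = -9 mm, so an open gripper retracts a lot. I'll raise, shut the fingers and use them as one flat pusher.

Request:
play_rows:
  gripper: [-0.38, -0.38, 1, 1, 1, 1, 1, 1]
  delta_pos:
    - [0, 0, -2.5]
    - [0, 0, -4.5]
    - [0, 0, -4.5]
    - [0, 0, -4.5]
    - [0, 0, -4.5]
    - [0, 0, -4.5]
    - [0, 0, -4.5]
    - [0, 0, -4.5]
  turn:
    - [0, 0, 0]
    - [0, 0, 0]
    - [0, 0, 0]
    - [0, 0, 0]
    - [0, 0, 0]
    - [0, 0, 0]
    - [0, 0, 0]
    - [0, 0, 0]

```text
time: 8.85
position: [0.5906, 0.1061, 0.0358]
tool_rot: [0.836, 0.548, -0.0, -0.0]
ft_force: [0.1, 1.3, -0.5]
grip_width: 0.0078
grip_force: 0.0
```

```bash
python3 -c "
from h import *
d=np.array([np.cos(-.41),np.sin(-.41)]);o=np.array([.5906,.1061]);S=load('pics/s3.png')
print('body edge z.061',proj(S,[*(o+.095*d),.061]),proj(S,[*(o+.06*d),.061]))
snap('scene','pics/s4.png')
b=cv2.imread('pics/s4.png')[210:310,310:430]
cv2.imwrite('pics/c4.png',cv2.resize(b,None,fx=6,fy=6,interpolation=cv2.INTER_CUBIC))
ob=robot.get_obs();p=ob['position'];S=load('pics/s4.png');print(p,ob['grip_width'])
for s in(0,.01,.02): print(s,[proj(S,[*(p[:2]+s*d),z]).round(1).tolist() for z in(.02,p[2],.06)])
delta((.582,.087),.005,-.41)
"
```

```text
body edge z.061 [360.69502684 292.42504841] [364.90804281 281.47391505]
[0.5906538  0.10607054 0.03583303] 0.004963809249583394
0 [[370.3, 279.9], [370.8, 273.9], [371.5, 264.6]]
0.01 [[369.2, 282.7], [369.7, 276.7], [370.5, 267.3]]
0.02 [[368.1, 285.6], [368.6, 279.6], [369.4, 270.2]]
d [-2.09 -0.03  3.08] turn [-0.  0.  0.] pos [0.5907 0.1061 0.0358] rack [-0.1423  0.1593] F [ 0.8 -0.9  0. ] t 8.9 q6 0.4016235278562089
```

View pics/c4.png

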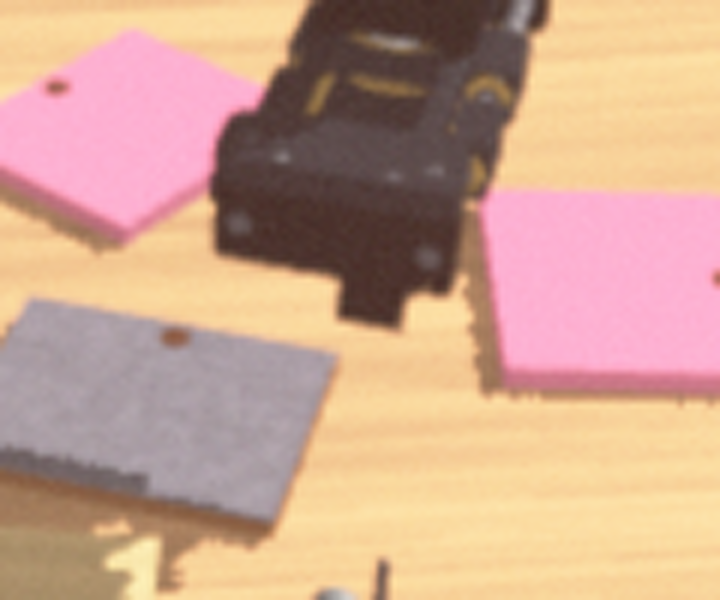

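```bash
python3 -c "
from h import *
S=load('pics/scene0.png');d=np.array([np.cos(-1.295),np.sin(-1.295)]);p=np.array([.17,-.6])
for s in(-.05,.05): print(s,[proj(S,[*(p+s*d),z]).round(1).tolist() for z in(.18,.2,.22)])
b=cv2.imread('pics/scene0.png')[60:150,0:110]; g=b.max(2)
for r in range(95,135,3): print(r,''.join('#' if x<45 else '.' for x in cv2.imread('pics/scene0.png')[r,0:110].max(1)))
"
```

```text
-0.05 [[85.8, 139.5], [83.6, 131.8], [81.3, 124.0]]
0.05 [[41.0, 144.5], [38.2, 136.7], [35.4, 128.7]]
95 ..########.#######.#....................................................#.#..##..#....#.......................
98 ...###....#.#.#######.....................................................######..............................
101 ....##########.####.#######................................................####...............................
104 ......................######..............................................######..............................
107 .......................######..............................................####...............................
110 .........................######.............................................###...............................
113 ...........................######............................................#................................
116 .............................###.#............................................##..............................
119 ...............................##.#............................................##.............................
122 ....................................#...........................................#.............................
125 ..................................#.#.........................................................................
128 ...................................###........................................................................
131 ..............................................................................................................
134 ..............................................................................................................
```

The rendered tips sit about 25–33 mm above the reported TCP, both open and shut, so it is a constant height bias. I'll find the bench by touch.

Request:
play_rows:
  gripper: [1, 1, 1, 1, 1, 1]
  delta_pos:
    - [0, 0, 1.5]
    - [0, 0, 3]
    - [0, 0, 4.5]
    - [0, 0, 5.2]
    - [0, 0, 5.4]
    - [0, 0, 5.4]
  turn:
    - [0, 0, 0]
    - [0, 0, 0]
    - [0, 0, 0]
    - [0, 0, 0]
    - [0, 0, 0]
    - [0, 0, 0]

```text
time: 9.65
position: [0.5909, 0.1061, -0.018]
tool_rot: [0.836, 0.548, 0.0, 0.0]
ft_force: [-0.4, 0.7, -0.4]
grip_width: 0.0004
grip_force: 0.0
```

Request:
play_rows:
  gripper: [1, 1, 1]
  delta_pos:
    - [0, 0, 0.2]
    - [0, 0, 0.4]
    - [0, 0, 0.4]
  turn:
    - [0, 0, 0]
    - [0, 0, 0]
    - [0, 0, 0]

```text
time: 10.02
position: [0.5907, 0.1061, -0.022]
tool_rot: [0.836, 0.548, 0.0, 0.0]
ft_force: [-0.6, 0.3, 0.2]
grip_width: 0.0008
grip_force: 0.0
```

Request:
play_rows:
  gripper: [1, 1, 1]
  delta_pos:
    - [0, 0, 0.1]
    - [0, 0, 0.2]
    - [0, 0, 0.2]
  turn:
    - [0, 0, 0]
    - [0, 0, 0]
    - [0, 0, 0]

```text
time: 10.4
position: [0.5906, 0.1061, -0.0241]
tool_rot: [0.836, 0.548, -0.0, -0.0]
ft_force: [0.7, -0.3, -0.7]
grip_width: 0.0006
grip_force: 0.0
```

Request:
play_rows:
  gripper: [1, 1, 1]
  delta_pos:
    - [0, 0, 0.1]
    - [0, 0, 0.2]
    - [0, 0, 0.2]
  turn:
    - [0, 0, 0]
    - [0, 0, 0]
    - [0, 0, 0]

```text
time: 10.78
position: [0.5906, 0.1061, -0.0262]
tool_rot: [0.836, 0.548, -0.0, -0.0]
ft_force: [0.6, -0.4, 0.3]
grip_width: 0.0003
grip_force: 0.0
```

```bash
python3 -c "
from h import *
c=snap('scene','pics/s5.png');o=robot.get_obs();print(o['position'],o['ft_force'],o['q'])
a=c['color'][225:310:2,350:390].max(2)
for i,r in enumerate(a): print(225+2*i,''.join('#' if x<60 else '.' for x in r))"
```

```text
[ 0.59063749  0.10606303 -0.02611566] [ 0.37491124 -0.34359245 -0.53724505] [-8.36327570e-03  7.95266017e-01  1.63328488e+00 -4.80484912e-06
  7.13202175e-01  4.01646126e-01]
225 ........................................
227 ........................................
229 ........................................
231 ........................................
233 ........................................
235 ........................................
237 ........................................
239 ........................................
241 ........................................
243 ........................................
245 ........................................
247 ........................................
249 ........................................
251 ........................................
253 ........................................
255 ........................................
257 ........................................
259 ........................................
261 ........................................
263 ........................................
265 .....................
[... 309 characters left out ...]
.........................
281 ........................................
283 ........................................
285 ........................................
287 ........................................
289 ........................................
291 ........................................
293 ........................................
295 ........................................
297 ........................................
299 ........................................
301 ........................................
303 ........................................
305 ........................................
307 ........................................
309 ........................................
```

```bash
python3 -c "
from h import *
a=cv2.imread('pics/s5.png').astype(int);b=cv2.imread('pics/scene0.png').astype(int)
print(a[270,350:390:4].tolist())
for r in range(250,316,2): print(r,''.join('#' if a[r,x].max()<95 else 'd' if abs(a[r,x]-b[r,x]).sum()>60 else '.' for x in range(330,410)))
S=load('pics/s5.png');d=np.array([np.cos(-.41),np.sin(-.41)]);p=np.array([.5906,.1061])
for s in(0,.015): print(s,[proj(S,[*(p+s*d),z]).round(1).tolist() for z in(-.026,0,.01)])
"
```

```text
[[41, 50, 72], [48, 51, 72], [50, 53, 76], [55, 57, 77], [55, 58, 78], [59, 61, 80], [62, 64, 86], [66, 65, 84], [70, 73, 91], [144, 198, 243]]
250 .......................d#######ddd###dddddddd######ddddddd.dd##dd...............
252 ......................d#######ddd#########dddddd#####d#dddd.dddd................
254 .....................dd######ddd###################d#d##d#d##dd.................
256 ..................dddd#######ddd##################d####ddd#ddd..................
258 ................dd################################d#d####dd#d...................
260 ...............dd#############################d#dd##dddd####d...................
262 ..............dd############################dd####dddddddddd....................
264 ..............d#########ddd###d###############d#######dddddd....................
266 ..............d###########################ddd###ddd#d#ddddd.....................
268 ..............############################ddd####dd#ddddddd.....................
270 ..............#######################################dd.........................
272 ddddddddd.....d##
[... 1254 characters left out ...]
302 ddddddddddddddddddddd...........................................................
304 dd.ddddddddddddddddd............................................................
306 ...dddddddddddddddd.............................................................
308 ddddddddddddddddd...............................................................
310 ddddddddddddddddd...............................................................
312 ddddddddddddddddd...............................................................
314 dddddddddddddddd................................................................
0 [[368.9, 296.7], [369.7, 287.3], [370.0, 283.6]]
0.015 [[367.3, 301.0], [368.1, 291.6], [368.4, 287.9]]
```

Request:
play_rows:
  gripper: [1, 1, 1]
  delta_pos:
    - [0, 0, 0.1]
    - [0, 0, 0.2]
    - [0, 0, 0.2]
  turn:
    - [0, 0, 0]
    - [0, 0, 0]
    - [0, 0, 0]

```text
time: 11.2
position: [0.5906, 0.1061, -0.0282]
tool_rot: [0.836, 0.548, -0.0, -0.0]
ft_force: [0.6, 0.4, 0.4]
grip_width: 0.0008
grip_force: 0.0
```

Request:
play_rows:
  gripper: [1, 1, 1]
  delta_pos:
    - [0, 0, 0.1]
    - [0, 0, 0.2]
    - [0, 0, 0.2]
  turn:
    - [0, 0, 0]
    - [0, 0, 0]
    - [0, 0, 0]

```text
time: 11.58
position: [0.5906, 0.1061, -0.0302]
tool_rot: [0.836, 0.548, -0.0, -0.0]
ft_force: [-0.5, 0.4, 0.3]
grip_width: 0.0005
grip_force: 0.0
```

Request:
play_rows:
  gripper: [1, 1, 1]
  delta_pos:
    - [0, 0, 0.1]
    - [0, 0, 0.2]
    - [0, 0, 0.2]
  turn:
    - [0, 0, 0]
    - [0, 0, 0]
    - [0, 0, 0]

```text
time: 11.95
position: [0.5906, 0.1061, -0.0322]
tool_rot: [0.836, 0.548, -0.0, -0.0]
ft_force: [-1.0, -0.7, 0.1]
grip_width: 0.0
grip_force: 0.0
```

Request:
play_rows:
  gripper: [1, 1, 1]
  delta_pos:
    - [0, 0, 0.1]
    - [0, 0, 0.2]
    - [0, 0, 0.2]
  turn:
    - [0, 0, 0]
    - [0, 0, 0]
    - [0, 0, 0]

```text
time: 12.32
position: [0.5906, 0.1061, -0.0342]
tool_rot: [0.836, 0.548, -0.0, -0.0]
ft_force: [0.5, -0.5, 0.7]
grip_width: 0.0006
grip_force: 0.0
```

Request:
play_rows:
  gripper: [1, 1, 1]
  delta_pos:
    - [0, 0, 0.1]
    - [0, 0, 0.15]
    - [0, 0, 0.15]
  turn:
    - [0, 0, 0]
    - [0, 0, 0]
    - [0, 0, 0]

```text
time: 12.7
position: [0.5908, 0.1061, -0.0352]
tool_rot: [0.836, 0.548, 0.0, 0.0]
ft_force: [-0.3, -1.2, 4.1]
grip_width: 0.0002
grip_force: 2.1
```

Request:
play_rows:
  gripper: [1, 1, 1]
  delta_pos:
    - [0, 0, 0.1]
    - [0, 0, 0.15]
    - [0, 0, 0.15]
  turn:
    - [0, 0, 0]
    - [0, 0, 0]
    - [0, 0, 0]

```text
time: 13.08
position: [0.5908, 0.1061, -0.0352]
tool_rot: [0.836, 0.548, 0.0, 0.0]
ft_force: [-3.3, 0.7, 13.1]
grip_width: 0.0006
grip_force: 6.8
```

The bench was found at reported z = -35.2 mm, so the bias is +35 mm and constant. Next I'll reopen to 60 mm for a two-point push and re-touch.

Request:
play_rows:
  gripper: [1, -0.38, -0.38, -0.38, -0.38, -0.38, -0.38, -0.38]
  delta_pos:
    - [0.1, 0, -1]
    - [0.1, 0, -1]
    - [0.1, 0, -1]
    - [0.1, 0, -1]
    - [0.1, 0, -0.5]
    - [0.1, 0, -0.3]
    - [0.1, 0, -0.15]
    - [0.1, 0, -0.15]
  turn:
    - [0, 0, 0]
    - [0, 0, 0]
    - [0, 0, 0]
    - [0, 0, 0]
    - [0, 0, 0]
    - [0, 0, 0]
    - [0, 0, 0]
    - [0, 0, 0]

```text
time: 14.08
position: [0.587, 0.1085, -0.035]
tool_rot: [0.836, 0.548, -0.003, -0.003]
ft_force: [-6.2, 2.7, 9.4]
grip_width: 0.0576
grip_force: 4.5
```

Request:
play_rows:
  gripper: [-0.38, -0.38]
  delta_pos:
    - [0, 0, 0.15]
    - [0, 0, 0.15]
  turn:
    - [0, 0, 0]
    - [0, 0, 0]

```text
time: 14.32
position: [0.5863, 0.1087, -0.0351]
tool_rot: [0.836, 0.548, -0.003, -0.003]
ft_force: [-10.9, 5.7, 20.0]
grip_width: 0.0599
grip_force: 9.9
```

Request:
play_rows:
  gripper: [-0.38, -0.38, -0.38]
  delta_pos:
    - [0, 0, -0.5]
    - [0, 0, -0.6]
    - [0, 0, -0.6]
  turn:
    - [0, 0, 0]
    - [0, 0, 0]
    - [0, 0, 0]

```text
time: 14.7
position: [0.5915, 0.1068, -0.0313]
tool_rot: [0.836, 0.548, 0.0, 0.0]
ft_force: [-1.5, -0.3, -0.0]
grip_width: 0.0601
grip_force: 0.0
```

```bash
python3 -c "
from h import *
p,_=r2w(-.155,.0705);delta(p,-.031,TH)"
```

```text
d [-9.05  0.59 -0.03] turn [ 0.    -0.    -0.213] pos [ 0.5915  0.1068 -0.0313] rack [-0.1416  0.1602] F [-1.5 -0.3 -0. ] t 14.7 q6 0.4032088698633248
```

Request:
play_rows:
  gripper: [-0.38, -0.38, -0.38, -0.38, -0.38, -0.38, -0.38, -0.38, -0.38, -0.38, -0.38, -0.38]
  delta_pos:
    - [-0.7, 0, 0]
    - [-1.4, 0, 0]
    - [-2.1, 0.1, 0]
    - [-2.8, 0.1, 0]
    - [-3.5, 0.2, 0]
    - [-4.2, 0.2, 0]
    - [-4.9, 0.3, 0]
    - [-5.6, 0.3, 0]
    - [-6.3, 0.4, 0]
    - [-6.9, 0.4, 0]
    - [-7.5, 0.5, 0]
    - [-8, 0.5, 0]
  turn:
    - [0, 0, 0]
    - [0, 0, 0]
    - [0, 0, -0.02]
    - [0, 0, -0.04]
    - [0, 0, -0.07]
    - [0, 0, -0.09]
    - [0, 0, -0.12]
    - [0, 0, -0.14]
    - [0, 0, -0.17]
    - [0, 0, -0.19]
    - [0, 0, -0.213]
    - [0, 0, -0.213]

```text
time: 16.2
position: [0.5639, 0.0312, -0.031]
tool_rot: [0.773, 0.634, 0.0, 0.0]
ft_force: [0.1, 1.8, -0.8]
grip_width: 0.0599
grip_force: 0.3
```

```bash
cat > bd.py <<'E'
from h import *
import sys
def board(f):
    "fit the grey board outline in both views: pixel mask -> min-area rect corners"
    for n in('scene',):
        im=cv2.imread(f); 
        hsv=cv2.cvtColor(im,cv2.COLOR_BGR2HSV)
        c=load(f)
        # rectify to z=.009 plane, 1 mm px, window in rack frame x -.30..-.02, y -.15..+.15
        X,Y=np.meshgrid(np.arange(-.30,.0,.0005),np.arange(-.15,.2,.0005))
        P=np.array(RC)[:,None]+np.array([[np.cos(TH),-np.sin(TH)],[np.sin(TH),np.cos(TH)]])@np.c_[X.ravel(),Y.ravel()].T
        W=np.vstack([P,np.full(P.shape[1],.009)])
        p=np.array(c['R'])@W+np.array(c['t'])[:,None];s=p[:2]/p[2];s=s*(1+c['k1']*(s**2).sum(0))
        fl=240/np.tan(np.radians(c['vfov'])/2)
        u=(fl*s[0]+c['cx']).reshape(X.shape).astype(np.float32);v=(fl*s[1]+c['cy']).reshape(X.shape).astype(np.float32)
        return cv2.remap(im,u,v,cv2.INTER_LINEAR)
def fitb(f):
    w=board(f); lab=cv2.cvtColor(w,cv2.COLOR_BGR2LAB).astype(int)
    m=((abs(lab[...,1]-128)<12)&(lab[...,2]<134)&(lab[...,0]>60)).astype(np.uint8)
    m=cv2.morphologyEx(m,cv2.MORPH_OPEN,np.ones((9,9)))
    n,l,st,ce=cv2.connectedComponentsWithStats(m)
    k=1+np.argmax(st[1:,4]); cn=max(cv2.findContours((l==k).astype(np.uint8),0,1)[0],key=len)
    r=cv2.minAreaRect(cn);(cx,cy),(a,b),an=r
    print(f,'rack x,y',round(-.30+cx*.0005,4),round(-.15+cy*.0005,4),'size',round(a/2),round(b/2),'ang',round(an,1))
    return w
if __name__=="__main__": fitb(sys.argv[1])
E
python3 -c "
from bd import *
p,_=r2w(-.155,.0705);delta(p,-.031,TH)
snap('scene','pics/s6.png');snap('top','pics/t6.png')
for f in('pics/scene0.png','pics/top0.png','pics/s6.png','pics/t6.png'): fitb(f)
"
```

```text
d [-1.02 -0.11  0.  ] turn [ 0. -0.  0.] pos [ 0.5639  0.0312 -0.031 ] rack [-0.1539  0.0807] F [ 0.1  1.8 -0.8] t 16.2 q6 0.05433461738438029
pics/scene0.png rack x,y -0.1591 0.0808 size 119 100 ang 78.2
pics/top0.png rack x,y -0.1624 0.0822 size 120 100 ang 78.4
pics/s6.png rack x,y -0.202 0.0338 size 195 164 ang 0.5
pics/t6.png rack x,y -0.2592 0.1087 size 182 82 ang 90.0
```

Request:
play_rows:
  gripper: [-0.38, -0.38, -0.38, -0.38, -0.38, -0.38, -0.38, -0.38, -0.38, -0.38, -0.38]
  delta_pos:
    - [-0.4, 0, 0]
    - [-0.7, 0, 0]
    - [-0.7, 0, 0]
    - [0.5, 0, 0]
    - [0.8, 0, -4]
    - [0.8, 0, -9]
    - [0.8, 0, -13]
    - [4, 0, -13]
    - [10, 0, -13]
    - [16, 0, -13]
    - [16, 0, -13]
  turn:
    - [0, 0, 0]
    - [0, 0, 0]
    - [0, 0, 0]
    - [0, 0, 0]
    - [0, 0, 0]
    - [0, 0, 0]
    - [0, 0, 0]
    - [0, 0, 0]
    - [0, 0, 0]
    - [0, 0, 0]
    - [0, 0, 0]

```text
time: 17.68
position: [0.5953, 0.1936, 0.099]
tool_rot: [0.771, 0.637, 0.001, 0.0]
ft_force: [-0.4, -0.9, 0.8]
grip_width: 0.0601
grip_force: 0.0
```

```bash
python3 -c "
from bd import *
o=robot.get_obs();print(o['position'],w2r(o['position']),o['q'][5])
snap('scene','pics/s7.png');snap('top','pics/t7.png')
w=fitb('pics/s7.png');w2=fitb('pics/t7.png')
cv2.imwrite('pics/w7.png',np.hstack([w[::2,::2],w2[::2,::2]]))
"
```

```text
[0.59527106 0.19362119 0.09904679] [-0.15488657  0.24606486] 0.32580510158378173
pics/s7.png rack x,y -0.154 0.0033 size 118 99 ang 90.0
pics/t7.png rack x,y -0.1575 0.0045 size 119 99 ang 90.0
```

View pics/w7.png

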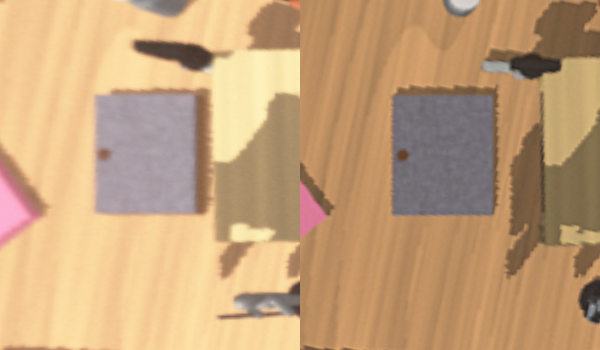

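The rectified views (1 mm/px, rack frame) show the board square at x -156, y +4 mm, in front of the mouth. Latch and pink board are clear of it. Now the rear push.

```bash
python3 -c "
from h import *
p,_=r2w(-.232,.001);delta(p,.06,TH+np.pi/2)"
```

```text
d [-24.07  -7.76   3.89] turn [-1.000e-03  0.000e+00 -1.568e+00] pos [0.5943 0.1896 0.0986] rack [-0.155   0.2419] F [ 0.3 -0.1 -0.4] t 17.775 q6 0.3249335506246119
```

Request:
play_rows:
  gripper: [-0.38, -0.38, -0.38, -0.38, -0.38, -0.38, -0.38, -0.38, -0.38, -0.38, -0.38, -0.38]
  delta_pos:
    - [-4, -1.5, 0]
    - [-8, -3, 0]
    - [-12, -4.5, 0]
    - [-16, -6, 0]
    - [-20, -7, 0]
    - [-24, -7.8, 0]
    - [-24, -7.8, 0]
    - [-24, -7.8, 0]
    - [-24, -7.8, 1]
    - [-24, -7.8, 2.5]
    - [-24, -7.8, 3.9]
    - [-24, -7.8, 3.9]
  turn:
    - [0, 0, -0.17]
    - [0, 0, -0.34]
    - [0, 0, -0.51]
    - [0, 0, -0.68]
    - [0, 0, -0.85]
    - [0, 0, -1.02]
    - [0, 0, -1.19]
    - [0, 0, -1.36]
    - [0, 0, -1.5]
    - [0, 0, -1.57]
    - [0, 0, -1.57]
    - [0, 0, -1.57]

```text
time: 19.27
position: [0.4703, -0.0319, 0.059]
tool_rot: [0.1, 0.995, 0.0, -0.001]
ft_force: [-0.3, 0.1, 0.2]
grip_width: 0.0601
grip_force: 0.0
```

Request:
play_rows:
  gripper: [-0.38, -0.38]
  delta_pos:
    - [0, 0, 0]
    - [0, 0, 0]
  turn:
    - [0, 0, 0]
    - [0, 0, 0]

```text
time: 19.52
position: [0.472, -0.0317, 0.0604]
tool_rot: [0.099, 0.995, -0.0, 0.0]
ft_force: [-0.0, 0.0, -0.1]
grip_width: 0.0602
grip_force: 0.0
```

```bash
python3 -c "
from h import *
p,_=r2w(-.232,.001);delta(p,-.030,TH+np.pi/2)"
```

```text
d [0.04 0.   9.04] turn [-0.     0.001 -0.001] pos [ 0.472  -0.0317  0.0604] rack [-0.2317  0.001 ] F [-0.   0.  -0.1] t 19.525 q6 -1.6765632669106312
```

Request:
play_rows:
  gripper: [-0.38, -0.38, -0.38, -0.38, -0.38, -0.38, -0.38, -0.38]
  delta_pos:
    - [0, 0, 3]
    - [0, 0, 6]
    - [0, 0, 8]
    - [0, 0, 9]
    - [0, 0, 9]
    - [-0.6, 0, 9]
    - [-1.2, 0, 9]
    - [-1.8, 0, 9]
  turn:
    - [0, 0, 0]
    - [0, 0, 0]
    - [0, 0, 0]
    - [0, 0, 0]
    - [0, 0, 0]
    - [0, 0, 0]
    - [0, 0, 0]
    - [0, 0, 0]

```text
time: 20.52
position: [0.4893, -0.0351, -0.0295]
tool_rot: [0.099, 0.995, 0.0, -0.0]
ft_force: [-2.3, -0.1, 1.4]
grip_width: 0.0596
grip_force: 0.9
```

Request:
play_rows:
  gripper: [-0.38, -0.38, -0.38, -0.38, -0.38, -0.38, -0.38, -0.38, -0.38, -0.38, -0.38, -0.38]
  delta_pos:
    - [-0.7, 0, 0]
    - [-1.4, 0, 0]
    - [-2.1, 0, 0]
    - [-2.8, 0, 0]
    - [-3.5, 0, 0]
    - [-4.2, 0, 0]
    - [-4.9, 0, 0]
    - [-5.6, 0, 0]
    - [-6.3, 0, 0]
    - [-7, 0, 0]
    - [-7.5, 0, 0]
    - [-7.5, 0, 0]
  turn:
    - [0, 0, 0]
    - [0, 0, 0]
    - [0, 0, 0]
    - [0, 0, 0]
    - [0, 0, 0]
    - [0, 0, 0]
    - [0, 0, 0]
    - [0, 0, 0]
    - [0, 0, 0]
    - [0, 0, 0]
    - [0, 0, 0]
    - [0, 0, 0]

```text
time: 22.02
position: [0.5644, -0.0503, -0.0299]
tool_rot: [0.099, 0.995, -0.0, 0.001]
ft_force: [1.0, 0.1, 0.5]
grip_width: 0.0601
grip_force: 0.0
```

```bash
python3 -c "
from bd import *
p,_=r2w(-.0705,.001);delta(p,-.030,TH+np.pi/2)
snap('scene','pics/s8.png');snap('top','pics/t8.png');fitb('pics/t8.png');fitb('pics/s8.png')"
```

```text
d [-6.69  0.02  0.02] turn [-0.     0.003 -0.001] pos [ 0.5644 -0.0503 -0.0299] rack [-0.1374  0.0009] F [1.  0.1 0.5] t 22.025 q6 -1.659116990996599
pics/t8.png rack x,y -0.2422 0.0253 size 296 116 ang 90.0
pics/s8.png rack x,y -0.1079 0.0033 size 117 37 ang 88.9
```

Request:
play_rows:
  gripper: [-0.38, -0.38, -0.38, -0.38, -0.38, -0.38, -0.38, -0.38, -0.38, -0.38, -0.38]
  delta_pos:
    - [-0.6, 0, 0]
    - [-1.2, 0, 0]
    - [-1.8, 0, 0]
    - [-2.4, 0, 0]
    - [-3, 0, 0]
    - [-3.6, 0, 0]
    - [-4.2, 0, 0]
    - [-4.8, 0, 0]
    - [-5.3, 0, 0]
    - [-5.7, 0, 0]
    - [-5.7, 0, 0]
  turn:
    - [0, 0, 0]
    - [0, 0, 0]
    - [0, 0, 0]
    - [0, 0, 0]
    - [0, 0, 0]
    - [0, 0, 0]
    - [0, 0, 0]
    - [0, 0, 0]
    - [0, 0, 0]
    - [0, 0, 0]
    - [0, 0, 0]

```text
time: 23.5
position: [0.6195, -0.0612, -0.0299]
tool_rot: [0.099, 0.995, -0.0, 0.001]
ft_force: [-0.1, -0.3, 0.6]
grip_width: 0.0598
grip_force: 0.0
```

Request:
play_rows:
  gripper: [-0.38, -0.38, -0.38]
  delta_pos:
    - [-0.3, 0, 0]
    - [-0.6, 0, 0]
    - [-0.6, 0, 0]
  turn:
    - [0, 0, 0]
    - [0, 0, 0]
    - [0, 0, 0]

```text
time: 23.88
position: [0.6251, -0.0623, -0.03]
tool_rot: [0.099, 0.995, -0.0, 0.0]
ft_force: [-0.4, 0.2, 0.4]
grip_width: 0.0603
grip_force: 0.2
```

```bash
python3 -c "
from h import *
p,_=r2w(-.0705,.001);delta(p,-.030,TH+np.pi/2)"
```

```text
d [-0.5   0.01  0.  ] turn [-0.     0.001 -0.001] pos [ 0.6251 -0.0623 -0.03  ] rack [-0.0755  0.0009] F [-0.4  0.2  0.4] t 23.875 q6 -1.650067455414456
```

Push on in small steps until the slot's end is felt.

Request:
play_rows:
  gripper: [-0.38, -0.38, -0.38]
  delta_pos:
    - [-0.15, 0, 0]
    - [-0.3, 0, 0]
    - [-0.3, 0, 0]
  turn:
    - [0, 0, 0]
    - [0, 0, 0]
    - [0, 0, 0]

```text
time: 24.25
position: [0.6278, -0.0629, -0.03]
tool_rot: [0.099, 0.995, -0.0, 0.0]
ft_force: [-1.1, -0.4, -0.4]
grip_width: 0.0599
grip_force: 0.6
```

Request:
play_rows:
  gripper: [-0.38, -0.38, -0.38]
  delta_pos:
    - [-0.1, 0, 0]
    - [-0.2, 0, 0]
    - [-0.2, 0, 0]
  turn:
    - [0, 0, 0]
    - [0, 0, 0]
    - [0, 0, 0]

```text
time: 24.62
position: [0.6292, -0.0631, -0.0301]
tool_rot: [0.099, 0.995, 0.0, -0.0]
ft_force: [-3.2, -0.1, 2.4]
grip_width: 0.0599
grip_force: 1.3
```

Request:
play_rows:
  gripper: [-0.38, -0.38, -0.38]
  delta_pos:
    - [-0.1, 0, 0]
    - [-0.2, 0, 0]
    - [-0.2, 0, 0]
  turn:
    - [0, 0, 0]
    - [0, 0, 0]
    - [0, 0, 0]

```text
time: 25.0
position: [0.6291, -0.063, -0.0302]
tool_rot: [0.099, 0.995, 0.0, -0.002]
ft_force: [-7.0, 0.7, 3.8]
grip_width: 0.06
grip_force: 3.1
```

```bash
python3 -c "
from h import *
p,_=r2w(-.0705,.001);delta(p,-.030,TH+np.pi/2)"
```

```text
d [-0.1   0.   -0.02] turn [ 0.    -0.005 -0.001] pos [ 0.6291 -0.063  -0.0302] rack [-0.0715  0.001 ] F [-7.   0.7  3.8] t 25.0 q6 -1.648768145091905
```

The board stopped against the slot's end with the fingers at rack x = -71.5 mm, as expected for flush. Retreat, then check the board and knob.

Request:
play_rows:
  gripper: [-0.38, -0.38, -0.38, -0.38, -0.38, -0.38, -0.38, -0.38, -0.38, -0.38, -0.38]
  delta_pos:
    - [1.5, 0, 0]
    - [3, 0, 0]
    - [3.5, 0, -2]
    - [3.5, 0, -6]
    - [3.5, 0, -11]
    - [3.5, 6, -14]
    - [3.5, 12, -14]
    - [3.5, 18, -14]
    - [3.5, 24, -14]
    - [3.5, 24, -14]
    - [3.5, 24, -14]
  turn:
    - [0, 0, 0]
    - [0, 0, 0]
    - [0, 0, 0]
    - [0, 0, 0]
    - [0, 0, 0]
    - [0, 0, 0]
    - [0, 0, 0]
    - [0, 0, 0]
    - [0, 0, 0]
    - [0, 0, 0]
    - [0, 0, 0]

```text
time: 26.38
position: [0.6451, 0.1786, 0.111]
tool_rot: [0.098, 0.995, -0.0, 0.001]
ft_force: [0.4, -0.4, -0.5]
grip_width: 0.0598
grip_force: 0.0
```

```bash
python3 -c "
from bd import *
o=robot.get_obs();print(o['position'],w2r(o['position']),o['time'])
snap('scene','pics/s9.png');snap('top','pics/t9.png')
def rect(f,z):
    im=cv2.imread(f);c=load(f)
    X,Y=np.meshgrid(np.arange(-.14,-.02,.0005),np.arange(-.13,.10,.0005))
    P=RC[:,None]+np.array([[np.cos(TH),-np.sin(TH)],[np.sin(TH),np.cos(TH)]])@np.c_[X.ravel(),Y.ravel()].T
    uv=np.array([proj(c,[*q,z]) for q in P.T]).reshape(*X.shape,2).astype(np.float32)
    return cv2.remap(im,uv[...,0],uv[...,1],cv2.INTER_CUBIC)
ims=[]
for f in('pics/t9.png','pics/s9.png'):
    a=rect(f,.067); ims+=[rect(f,.009),a]
    m=(a.max(2)<50)[:130].astype(np.uint8)
    n,l,st,ce=cv2.connectedComponentsWithStats(m);k=1+np.argmax(st[1:,4])
    q=np.argwhere(l==k)[:,::-1].astype(np.float32);r=cv2.minAreaRect(q)
    print(f,'knob',-.14+r[0][0]*.0005,-.13+r[0][1]*.0005,np.array(r[1])/2,r[2])
cv2.imwrite('pics/w9.png',cv2.resize(np.hstack(ims),(800,460)))
"
```

```text
[0.6450533  0.17856792 0.11104262] [-0.10312086  0.24104654] 26.375
pics/t9.png knob -0.06024324035644532 -0.07604053497314453 [7.56235361 1.80838883] 9.462321281433105Traceback (most recent call last):
  File "<string>", line 15, in <module>
    n,l,st,ce=cv2.connectedComponentsWithStats(m);k=1+np.argmax(st[1:,4])
                                                      ~~~~~~~~~^^^^^^^^^^
    return _wrapfunc(a, 'argmax', axis=axis, out=out, **kwds)
    return bound(*args, **kwds)
ValueError: attempt to get argmax of an empty sequence
```

```bash
python3 -c "
from bd import *
def rect(f,z):
    im=cv2.imread(f);c=load(f)
    X,Y=np.meshgrid(np.arange(-.14,-.02,.0005),np.arange(-.13,.10,.0005))
    P=RC[:,None]+np.array([[np.cos(TH),-np.sin(TH)],[np.sin(TH),np.cos(TH)]])@np.c_[X.ravel(),Y.ravel()].T
    uv=np.array([proj(c,[*q,z]) for q in P.T]).reshape(*X.shape,2).astype(np.float32)
    return cv2.remap(im,uv[...,0],uv[...,1],cv2.INTER_CUBIC)
ims=[]
snap('scene','pics/s9.png')
for f in('pics/t9.png','pics/s9.png'):
    a=rect(f,.067); ims+=[rect(f,.009),a]
cv2.imwrite('pics/w9.png',cv2.resize(np.hstack(ims),(960,460))[:, :].copy())
w=cv2.imread('pics/w9.png');cv2.imwrite('pics/w9.png',cv2.resize(w,(800,384)))
T=load('pics/top0.png');S=load('pics/scene0.png')
from m import tc,sc
print(tri(T,tc((490,358)),S,sc((198,242))))
"
```

```text
(array([ 0.58891398, -0.14006846,  0.06182445]), np.float64(0.00639529779622855))
```

View pics/w9.png

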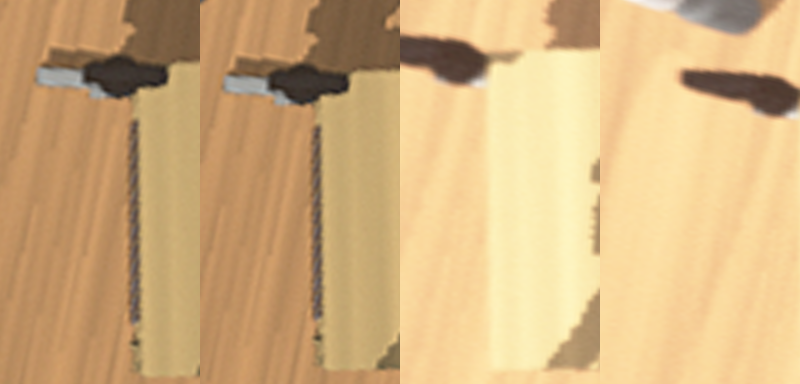

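Panels 1 and 2 (top view): the board's rear edge shows as a grey strip at x≈133 px, about -60 mm, flush with the rack front. The tab still points out along -x (38–85, 75). The bar is centred at rack ≈(-73,-82) mm, along rack x. Triangulation puts its top near 62–67 mm.

```bash
python3 -c "
from h import *
p,_=r2w(-.0725,-.083);delta(p,.09,TH+np.pi/2)"
```

```text
d [ -3.16 -32.22   2.05] turn [-0.     0.001 -0.003] pos [0.6446 0.1769 0.1104] rack [-0.1032  0.2393] F [-0.4  0.2 -0. ] t 26.525 q6 -1.269687239966356
```

Request:
play_rows:
  gripper: [-0.38, -0.38, -0.38, -0.38, -0.38, -0.38, -0.38, -0.38, -0.38]
  delta_pos:
    - [-0.5, -5, 0]
    - [-1, -10, 0]
    - [-1.5, -15, 0]
    - [-2, -20, 0]
    - [-2.5, -25, 0]
    - [-3.2, -30, 0]
    - [-3.2, -32.2, 0]
    - [-3.2, -32.2, 2]
    - [-3.2, -32.2, 2]
  turn:
    - [0, 0, 0]
    - [0, 0, 0]
    - [0, 0, 0]
    - [0, 0, 0]
    - [0, 0, 0]
    - [0, 0, 0]
    - [0, 0, 0]
    - [0, 0, 0]
    - [0, 0, 0]

```text
time: 27.65
position: [0.6104, -0.1432, 0.0887]
tool_rot: [0.1, 0.995, 0.001, -0.002]
ft_force: [-0.9, 0.4, -0.3]
grip_width: 0.06
grip_force: 0.0
```

Request:
play_rows:
  gripper: [-0.38, -0.38]
  delta_pos:
    - [0, 0, 0]
    - [0, 0, 0]
  turn:
    - [0, 0, 0]
    - [0, 0, 0]

```text
time: 27.9
position: [0.613, -0.1429, 0.0907]
tool_rot: [0.098, 0.995, -0.0, 0.001]
ft_force: [-0.5, -0.8, 0.9]
grip_width: 0.06
grip_force: 0.0
```

```bash
python3 -c "
from h import *
p,_=r2w(-.0725,-.083);delta(p,.009,TH+np.pi/2)"
```

```text
d [ 0.1  -0.25  8.17] turn [-0.     0.001  0.   ] pos [ 0.613  -0.1429  0.0907] rack [-0.0716 -0.0805] F [-0.5 -0.8  0.9] t 27.9 q6 -1.7803638936646973
```

Descend and close gently.

Request:
play_rows:
  gripper: [-0.38, -0.38, -0.38, -0.38, -0.38, -0.38, 0.2, 0.5, 1, 1, 1, 1]
  delta_pos:
    - [0.1, -0.2, 2]
    - [0.1, -0.2, 4]
    - [0.1, -0.2, 6]
    - [0.1, -0.2, 7.5]
    - [0.1, -0.2, 8.2]
    - [0.1, -0.2, 8.2]
    - [0.1, -0.2, 8.2]
    - [0.1, -0.2, 8.2]
    - [0.1, -0.2, 8.2]
    - [0.1, -0.2, 8.2]
    - [0.1, -0.2, 8.2]
    - [0.1, -0.2, 8.2]
  turn:
    - [0, 0, 0]
    - [0, 0, 0]
    - [0, 0, 0]
    - [0, 0, 0]
    - [0, 0, 0]
    - [0, 0, 0]
    - [0, 0, 0]
    - [0, 0, 0]
    - [0, 0, 0]
    - [0, 0, 0]
    - [0, 0, 0]
    - [0, 0, 0]
  squeeze: 15

```text
time: 29.4
position: [0.6107, -0.1461, 0.008]
tool_rot: [0.098, 0.995, -0.001, -0.0]
ft_force: [-1.8, -4.0, 0.9]
grip_width: 0.0116
grip_force: 15.0
```

```bash
python3 -c "
from h import *
p,_=r2w(-.0725,-.083);delta(p,.009,TH);o=robot.get_obs();print(o['grip_width'],o['grip_force'],o['moment'])"
```

```text
d [-0.07  0.1  -0.1 ] turn [-2.000e-03  1.000e-03  1.571e+00] pos [ 0.6107 -0.1461  0.008 ] rack [-0.0732 -0.084 ] F [-1.8 -4.   0.9] t 29.4 q6 -1.7841103975058372
0.01160573712579908 14.999747138936073 [-0.51266935  0.06276473  0.07509329]
```

Request:
play_rows:
  gripper: [1, 1, 1, 1, 1, 1, 1, 1, 1, 1, 1, 1]
  delta_pos:
    - [-0.1, -0.1, 0]
    - [-0.1, -0.1, 0]
    - [-0.1, -0.1, 0]
    - [-0.1, -0.1, 0]
    - [-0.1, -0.1, 0]
    - [-0.1, -0.1, 0]
    - [-0.1, -0.1, 0]
    - [-0.1, -0.1, 0]
    - [-0.1, -0.1, 0]
    - [-0.1, -0.1, 0]
    - [-0.1, -0.1, 0]
    - [-0.1, -0.1, 0]
  turn:
    - [0, 0, 0.12]
    - [0, 0, 0.25]
    - [0, 0, 0.38]
    - [0, 0, 0.5]
    - [0, 0, 0.63]
    - [0, 0, 0.76]
    - [0, 0, 0.9]
    - [0, 0, 1.03]
    - [0, 0, 1.16]
    - [0, 0, 1.3]
    - [0, 0, 1.4]
    - [0, 0, 1.45]
  squeeze: 25

```text
time: 30.9
position: [0.6112, -0.1457, 0.008]
tool_rot: [0.734, 0.679, -0.0, -0.001]
ft_force: [-0.6, 0.4, 1.2]
grip_width: 0.012
grip_force: 25.0
```

```bash
python3 -c "
from h import *
p,_=r2w(-.072,-.084);delta(p,.009,TH);o=robot.get_obs();print(o['grip_width'],o['grip_force'],o['moment'])"
```

```text
d [-0.05  0.08 -0.1 ] turn [-0.001 -0.001  0.118] pos [ 0.6112 -0.1457  0.008 ] rack [-0.0728 -0.0836] F [-0.6  0.4  1.2] t 30.9 q6 -0.3333862400659702
0.01201358022812743 24.998658928088844 [0.11758978 0.02971927 0.04607348]
```

Request:
play_rows:
  gripper: [1, 1, 1]
  delta_pos:
    - [0, 0, 0]
    - [0, 0, 0]
    - [0, 0, 0]
  turn:
    - [0, 0, 0.08]
    - [0, 0, 0.15]
    - [0, 0, 0.15]

```text
time: 31.28
position: [0.6113, -0.1457, 0.008]
tool_rot: [0.782, 0.623, -0.0, -0.001]
ft_force: [-1.1, 0.9, 2.1]
grip_width: 0.0117
grip_force: 25.0
```

```bash
python3 -c "
from h import *
p,_=r2w(-.072,-.084);delta(p,.009,TH);o=robot.get_obs();print(o['grip_width'],o['grip_force'],o['moment'])"
```

```text
d [-0.04  0.07 -0.1 ] turn [-0.001 -0.001 -0.029] pos [ 0.6113 -0.1457  0.008 ] rack [-0.0727 -0.0836] F [-1.1  0.9  2.1] t 31.275 q6 -0.1864750546917585
0.011655268647079766 25.000916090793908 [0.19946038 0.09492097 0.24089487]
```

Request:
play_rows:
  gripper: [1, 1, 1]
  delta_pos:
    - [0, 0, 0]
    - [0, 0, 0]
    - [0, 0, 0]
  turn:
    - [0, 0, 0.05]
    - [0, 0, 0.08]
    - [0, 0, 0.08]

```text
time: 31.65
position: [0.6113, -0.1459, 0.008]
tool_rot: [0.806, 0.591, -0.0, -0.001]
ft_force: [-1.7, 2.2, 2.9]
grip_width: 0.0126
grip_force: 25.9
```

```bash
python3 -c "
from h import *
p,_=r2w(-.072,-.084);delta(p,.009,TH);o=robot.get_obs();print(o['grip_width'],o['grip_force'],o['moment'])"
```

```text
d [-0.02  0.08 -0.1 ] turn [-0.001 -0.    -0.108] pos [ 0.6113 -0.1459  0.008 ] rack [-0.0727 -0.0837] F [-1.7  2.2  2.9] t 31.65 q6 -0.1064969572569767
0.01255968802145406 25.85656533468864 [0.31747096 0.19352498 0.54731694]
```

Request:
play_rows:
  gripper: [0.08, 0.08, 0.08, 0.08, 0.08, 0.08, 0.08, 0.08, 0.08]
  delta_pos:
    - [0, 0, 0]
    - [0, 0, 0]
    - [0, 0, 0]
    - [0, 0, 0]
    - [0, 0, -2]
    - [0, 0, -6]
    - [0, 0, -11]
    - [0, 0, -13]
    - [0, 0, -13]
  turn:
    - [0, 0, 0]
    - [0, 0, 0]
    - [0, 0, 0]
    - [0, 0, 0]
    - [0, 0, 0]
    - [0, 0, 0]
    - [0, 0, 0]
    - [0, 0, 0]
    - [0, 0, 0]

```text
time: 32.78
position: [0.6136, -0.147, 0.1415]
tool_rot: [0.807, 0.591, 0.002, 0.003]
ft_force: [0.3, -0.2, -0.0]
grip_width: 0.0398
grip_force: 0.0
```

Request:
play_rows:
  gripper: [0.08, 0.08, 0.08, 0.08, 0.08, 0.08, 0.08]
  delta_pos:
    - [6, 0, 0]
    - [12, 0, 0]
    - [18, 0, 0]
    - [24, 0, 0]
    - [30, 0, 0]
    - [33, 0, 0]
    - [33, 0, 0]
  turn:
    - [0, 0, 0]
    - [0, 0, 0]
    - [0, 0, 0]
    - [0, 0, 0]
    - [0, 0, 0]
    - [0, 0, 0]
    - [0, 0, 0]

```text
time: 33.65
position: [0.7106, 0.171, 0.1362]
tool_rot: [0.806, 0.592, -0.001, -0.001]
ft_force: [0.4, -0.3, 0.0]
grip_width: 0.0398
grip_force: 0.0
```

```bash
python3 -c "
from bd import *
o=robot.get_obs();print(o['position'],w2r(o['position']),o['ft_force'])
snap('top','pics/t10.png');snap('scene','pics/s10.png')
im=cv2.imread('pics/t10.png');c=load('pics/t10.png')
for z,name in((.013,'tab z'),(.067,'bar z')):
    print(name)
    for y in np.arange(-.115,-.02,.004):
        s=''
        for x in np.arange(-.125,-.03,.002):
            u,v=proj(c,[*r2w(x,y)[0],z]); b,g,r=[int(k) for k in im[int(round(v)),int(round(u))]]
            s+='#' if max(b,g,r)<60 else 'T' if abs(r-b)<25 else '.'
        print(round(y,3),s)
for n in('t','s'):
    a=cv2.imread(f'pics/{n}10.png').astype(int);b=cv2.imread({'t':'pics/top0.png','s':'pics/scene0.png'}[n]).astype(int)
    for nm,p in(('pot_a',(.532,-.196)),('pot_b',(.684,-.2275)),('fig',(.73,.068))):
        u,v=proj(load(f'pics/{n}10.png'),[*p,.03]).astype(int); print(n,nm,abs(a-b)[v-12:v+12,u-10:u+10].sum(2).mean().round(1))
"
```

```text
[0.71064118 0.17100339 0.13621031] [-0.03732097  0.24646572] [ 0.37932282 -0.26646558  0.02455274]
tab z
-0.115 ................................................
-0.111 ................................................
-0.107 ............................######..............
-0.103 ..........................T##TTT#...............
-0.099 ...........................##TTT#T..............
-0.095 .........................T.##TTT##..............
-0.091 .....................TTTT###TTTT#...............
-0.087 ....................TTT#TT##TTTTT#T.............
-0.083 ...................TTTT#TT###TT####.............
-0.079 ....................TTTT#T##TTTTT#..............
-0.075 ....................TTTT####TTT###..............
-0.071 ......................TTTTTTTTTT#...............
-0.067 .......................TTTT##TTT##..............
-0.063 ........................TTT####T................
-0.059 ........................TTTTTT..................
-0.055 .......................TTTTTT...................
-0.051 ........................TTTTTT..................
-0.047 ........................TTTTTT......
[... 1072 characters left out ...]
..........
-0.063 ...................TTT###TT##...................
-0.059 ....................TT###..T....................
-0.055 ...................TTTTT........................
-0.051 ...................TTTTT........................
-0.047 ...................TTTTTT.......................
-0.043 ...................TTTTTT.......................
-0.039 ....................TTTT........................
-0.035 ....................TTT.........................
-0.031 ................................................
-0.027 ................................................
-0.023 ................................................
t pot_a 91.1
t pot_b 60.2
t fig 60.2
s pot_a 39.1
s pot_b 28.4
s fig 39.0
```

```bash
python3 -c "
from rig import robot
print(robot.hand_in())"
```

```text
the job is handed in; nothing more can be done
None
```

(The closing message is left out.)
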